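Shut the board-test jig and snap its hook onto the eye

ROBOT

A 6-joint arm with a two-finger parallel gripper is mounted at the origin on the work surface. World frame = base frame: x ahead of the robot, y to its left, z up, the work surface at z = 0. Lengths are in m, angles in rad, forces in N, time in s.
With the tool pointing down it reaches from about 0.375 to 0.9 m from the base axis. Payload 3.1 kg.
Tool frame: the origin (TCP) lies midway between the tips of the shut fingers; the grasp point (between the pads) lies 19 mm behind it; z points along the fingers, y is the line along which they close (so a half turn about z gives the same grasp; the last joint's range is limited). The gripper opens to 85 mm and grips with 20 to 120 N. Pads are 22 mm wide; open, the fingers measure 114 mm over their backs; the gripper's body (76 mm by 85 mm) begins 54 mm behind the grasp point. The pads swing forward as they close: fully open they stand 13 mm farther back than shut.
Start: joints at [-1.391, 0.527, 1.433, -0, 1.181, -0.178], TCP at [0.219, -0.585, 0.231] pointing down, gripper open.
Joint ranges: [-3.08, 3.08], [-0.75, 2.2], [0.22, 2.44], [-1.43, 4.57], [0, 2.65], [-2.85, 2.85]. Speed limits (rad/s): [2.79, 2.79, 3.14, 3.14, 3.14, 3.14].

INTERFACE

Orientations are given as a rotation vector (axis times angle).
In Python, from cell import manip gives the robot as it stands.
- The arm moves only by the shell command python3 -m crank 'ROWS' [OPENING] [FORCE]. ROWS is JSON, a list of rows, each an object with "delta_pos": the shift along the tool's x, y, z normalised to -1 to 1, where 1 is 30 cm, a list of three; "spin": the turn about the tool's z normalised to -1 to 1, where 1 is 180 degrees. A call has 1 to 20 rows; each row is the pose to reach, as a shift and turn from the pose commanded when the call began, along the tool's axes at that moment, turning the shorter way round; what a row does not reach only later rows make up. A row lasts 1/8 s, in which the tool goes at most 62.5 mm and 10.7 degrees, less where a joint would pass 70% of its speed; a pose out of reach is approached as far as the arm can. A call with a number of a shift or a turn outside -1 to 1 is refused whole. A call with a gripper value outside its range is refused whole. OPENING is the gripper's target within -1 to 1 (fully open at 1, half-way at 0, shut at -1), set as the call begins (- or left out, the last holds). The fingers move at their own pace and stop on an object; FORCE is the grip in N (left out, the last holds). Time passes only in rows, so rows that repeat a pose let the fingers close. It gives the time, the measured TCP pose, the force, the opening and the grip force at its end, in the units of the state.
- manip.get_state(): the state, without advancing time (a new reading comes with each control period).
- manip.read_camera(name): name is "scene" or "top" or "wrist"; returns a dict with "color" (420x560x3 uint8, red, green, blue), "K" (3x3 intrinsics, pixels), "eye" and "orientation" of the camera in the world; the wrist camera has in their place "T_tool_cam" (4x4, takes a point from camera to tool coordinates, whose origin is the TCP and whose axes are the flange's). Camera axes: x right, y down, z forward; pixel columns grow to the right and rows downward; lengths in m; the calibration is good to about 2 mm. The wrist camera is an equidistant fisheye: a pixel r from the principal point sees the ray r / f radians off the axis. A picture is of the moment at which its call begins: read the wrist's pose just before it. There is no depth.
- manip.finish_job(): hands the job in; it is judged then, once.
The state is a dict: "clock": time; "q": joint angles; "dq": joint speeds; "effort": joint torques, N m; "position": TCP position; "ee_rot": TCP orientation; "wrist_force": force on the tool from outside, world axes, zero at the start; "wrist_torque": the same for the moment, N m; "grip_width": finger opening in m; "grasp_force": force on a finger pad.
Only numpy, scipy, OpenCV 4.12 (cv2) and the standard library are available. Lean on these libraries where they do the work, as an engineer would, in place of code of your own. Each camera call takes 0.05 s, during which the arm holds its last target. There are 200 camera calls.

TASK

Close the lid of the board-test jig over the circuit board, fully down. Then swing the snap hook on the lid round in line with the wire eye on the jig's front and press it down until the eye has passed the sprung gate and the gate has clicked shut beneath it, so that the hook stays caught when you let go. Leave the bottle, tin and jar standing beside the jig where they are.

Things in the scene. Friction and masses are not known exactly. Their poses are not given: they have to be found in the camera images.
- jig: the test jig, bolted to the bench by four small feet: a black box 180 mm along its x, 170 mm along its y, 45 mm high (53 mm with the rim round its bed), a green board on its bed. Origin: centre of its underside on the bench. Its +x is the jig's front, where the wire eye stands and which looks roughly away from the robot; the lid hinge is along its -x edge, z up
- lid (a joint): lid angle in rad: 0 fully shut (level), grows as the lid's front edge rises; 1.5 is the end stop. It stays where it is left: turning it takes about 0.45 N m of friction plus or minus up to 0.35 N m of its weight. The lid weighs about 0.25 kg
- lid_hinge (a point): middle of the lid's hinge axis, 59 mm above the bench, which runs along the jig's y. The lid is an aluminium plate 176 mm long from here to its front edge, 166 mm wide along the jig's y (83 mm to each side), 8 mm thick (4 mm to each side of this axis); axes turn with the lid: x along the lid towards its front edge, z out of its outer face. Shut, its top is 63 mm above the bench
- lid_edge (a point): middle of the lid's front edge, on its outer face; axes turn with the lid
- hook_pivot (a point): where the snap hook is pivoted: on the lid's middle line, 130 mm from the hinge axis and 12 mm above the lid's outer face (75 mm above the bench when shut). The hook turns about the lid's normal here on a 26 mm wide swivel (joint swivel), and its shank tips up and down here (joint shank)
- swivel (a joint): direction of the hook, rad: 0 in line with the eye (hook pointing along the lid's x), positive towards the jig's +y; stops at -1.4 and 1.4. It stays where it is left, friction 0.06 N m. To fall between the eye's uprights the hook must be within about 0.1 rad of 0
- shank (a joint): tip of the hook's shank against the lid, rad: 0.5 is up (a spring holds it there when free), 0 is parallel to the lid, -0.05 the lower stop. Pressing it down at the thumb plate takes about 2 N, plus up to 5 N while the eye forces the gate open. The gate meets the eye at about 0.36, the eye has passed the gate by about 0.0, and let go when caught it springs back to about 0.23; not caught it goes back to 0.5
- gate (a joint): the brass sprung gate that closes the hook's mouth from below, rad: 0 shut, grows as it is pushed up into the hook (most 1.45)
- thumb_plate (a point): top of the flat steel thumb plate on the hook, 56 mm long (40 to 96 mm along the shank from the pivot) and 18 mm wide; this point is 70 mm from the pivot and 22 mm above the shank's axis. Axes: x along the shank outwards, z up out of the plate. The hook below it is 14 mm wide and reaches from 24 mm below the shank's axis to the plate; its legs stand 56 to 62 mm and 84 to 90 mm along the shank
- hook_throat (a point): the place inside the hook just above the shut gate, 74 mm along the shank from the pivot and 13.5 mm below the shank's axis, where the eye's bar lies when it is caught
- eye_mid (a point): middle of the wire eye's top bar, 79 mm above the bench and 120 mm ahead (jig x) of the jig's centre. The eye is a steel staple of 6 mm wire; its bar runs along the jig's y between uprights 40 mm apart (centres). z up, x and y as the jig's
- dispenser_center (a point): centre, half-way up, of a white dispenser bottle 52 mm wide and 115 mm high that stands beside the jig
- tin_center (a point): centre, half-way up, of an open steel tin 76 mm wide and 45 mm high that stands beside the jig
- fluxjar_center (a point): centre, half-way up, of an amber jar 44 mm wide and 45 mm high that stands beyond the jig's front corner

How it is judged:
On the way, in this order (a step that is already met when the one before it is completed fails the run):
1. the lid is fully shut, the hook not yet on the eye (value of joint lid below 0.04 rad and distance between hook_throat and eye_mid above 0.012 m), for 0.1 s.
2. the hook is pressed down on the eye, which forces the gate open (value of joint gate above 0.5 rad and value of joint lid below 0.04 rad and distance between hook_throat and eye_mid below 0.03 m).
At the end, for the whole second after the job is handed in: The lid is shut (within 0.04 rad), the eye's bar lies in the hook (its middle within 12 mm of the hook's throat, shank below 0.32 rad and still) with the gate shut beneath it (within 0.2 rad), and the bottle, tin and jar are within 30 mm of where they stood (value of joint lid below 0.04 rad and value of joint gate below 0.2 rad and distance between hook_throat and eye_mid below 0.012 m and value of joint shank below 0.32 rad and velocity of joint shank between -0.05 and 0.05 rad/s and distance of each of dispenser_center, tin_center, fluxjar_center from where it was at the start of the episode below 0.03 m); the robot touches nothing.
It fails at once if the bottle, tin or jar beside the jig is knocked over or shoved away (angle between any of dispenser_center, tin_center, fluxjar_center's own z axis and vertical above 0.5 rad or distance of any of dispenser_center, tin_center, fluxjar_center from where it was at the start of the episode above 0.05 m).
It also fails if it takes over 64 s, if anything falls off the work surface, if the arm or the gripper's body presses on something with over 40 N, if the wrist force passes 120 N, or if a joint passes its speed limit or range.

## Working session

There is one attempt and no reset: what is moved stays moved. The work goes in short steps, Python scripts to look and compute and a shell command to move; the robot and the scene stay as the last step left them, time stands still between calls to the robot, and variables do not carry over. Pictures are saved under pics/ and viewed, at most 10 in all, crops included, and the job is handed in when it is done.

```bash
mkdir -p pics; ls; cat > h.py <<'E'
import numpy as np, cv2
from cell import manip
from scipy.spatial.transform import Rotation as R
def snap(n,f):
    c=manip.read_camera(n); cv2.imwrite('pics/'+f,c['color'][:,:,::-1]); return c
def ray(c,u,v):
    K=np.array(c['K']); d=np.linalg.inv(K)@[u,v,1]
    o=np.array(c['orientation']); M=R.from_rotvec(o).as_matrix() if o.shape==(3,) else o
    return np.array(c['eye']),M@d
def onz(c,u,v,z):
    e,d=ray(c,u,v); return e+d*(z-e[2])/d[2]
def proj(c,p):
    o=np.array(c['orientation']); M=R.from_rotvec(o).as_matrix() if o.shape==(3,) else o
    q=np.array(c['K'])@(M.T@(np.array(p)-c['eye'])); return q[:2]/q[2]
E
python3 - <<'E'
from h import *
for n in('scene','top'):
    c=snap(n,n+'1.png'); print(n,c['K'],c['eye'],c['orientation'])
s=manip.get_state(); print(s)
E
```

```text
pics
scene [[415.91384149   0.         275.77999826]
 [  0.         415.91384149 198.78282066]
 [  0.           0.           1.        ]] [1.17991508 0.3440226  0.54371802] [-1.27074467 -2.0561314   1.10811765]
top [[456.15910236   0.         275.53303466]
 [  0.         456.15910236 211.26467594]
 [  0.           0.           1.        ]] [0.47602102 0.03484575 1.0786962 ] [-2.16091831  2.16237864 -0.14551495]
{'clock': 0.1, 'q': array([-1.39148370e+00,  5.28419722e-01,  1.43377729e+00, -2.24535265e-05,
        1.18142681e+00, -1.78482981e-01]), 'dq': array([-0.00052924, -0.00180196, -0.00310016,  0.00104348, -0.00178175,
        0.00144295]), 'effort': array([-3.66614895e-04, -4.43303883e+01, -1.78586072e+01, -2.20536672e-04,
        3.87252570e-03,  1.98745238e-05]), 'position': array([ 0.21879438, -0.58475245,  0.23040192]), 'ee_rot': array([-3.08945303e+00, -5.58682714e-01,  3.39178902e-05]), 'wrist_force': array([ 0.07881992, -0.25860329, -0.27673708]), 'wrist_torque': array([-0.01046628,  0.00730644,  0.00975524]), 'grasp_force': 0.0, 'grip_width': 0.08525340100092542}
```

View pics/scene1.png

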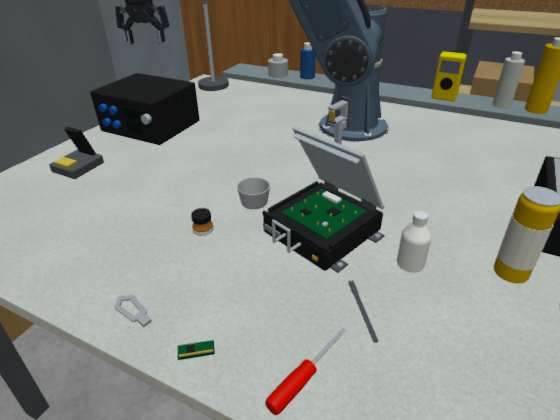

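View pics/top1.png

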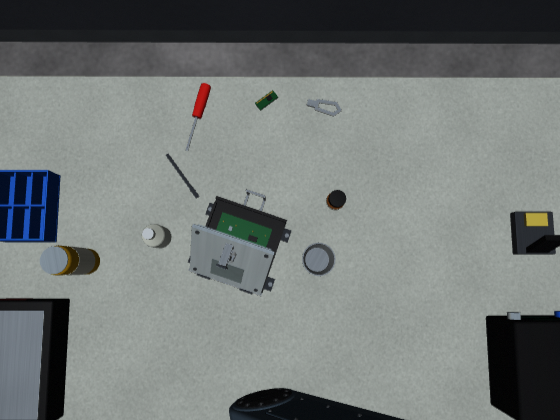

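The top view shows the jig around (240,245), eye at about (256,193), lid standing open with its front edge at about y=230, bottle (153,236), tin (318,259), jar (337,199). The jig's x points up and slightly right in the picture. I'll zoom in.

```bash
python3 - <<'E'
import cv2,numpy as np
a=cv2.imread('pics/top1.png')[180:305,180:300]; b=cv2.imread('pics/scene1.png')[90:280,250:395]
a=cv2.resize(a,(400,417),interpolation=3); b=cv2.resize(b,(400,524),interpolation=3)
o=np.zeros((524,800,3),np.uint8); o[:417,:400]=a;o[:,400:]=b; cv2.imwrite('pics/z1.png',o)
E
```

```text
(no output)
```

View pics/z1.png

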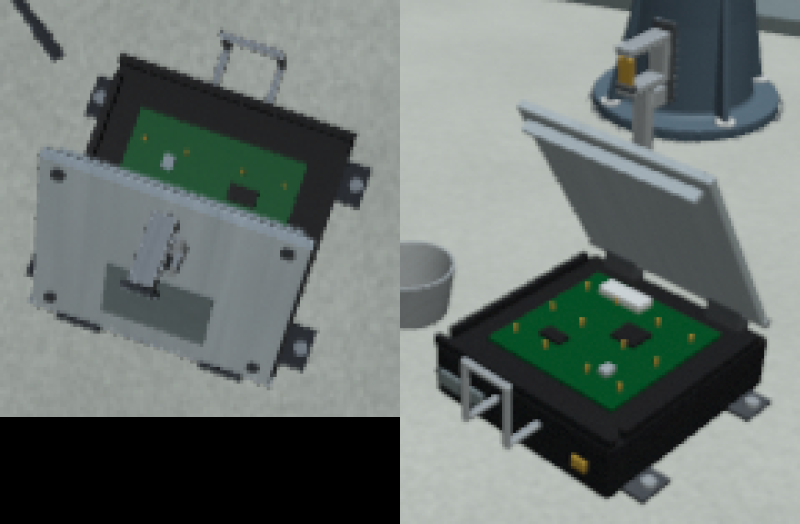

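```bash
cat >> h.py <<'E'
def tri(c1,p1,c2,p2):
    a,d=ray(c1,*p1); b,e=ray(c2,*p2)
    s=np.linalg.lstsq(np.c_[d,-e],b-a,rcond=None)[0]; P,Q=a+d*s[0],b+e*s[1]
    return (P+Q)/2,np.linalg.norm(P-Q)
E
python3 - <<'E'
from h import *
np.set_printoptions(precision=4,suppress=True)
t=manip.read_camera('top'); s=manip.read_camera('scene')
L=onz(t,216.6,197.1,.053);Rr=onz(t,286.5,220.5,.053);print('rim front',L,Rr,np.linalg.norm(L-Rr))
e1=onz(t,247.8,190.5,.079);e2=onz(t,265.2,198,.079);print('eye',e1,e2,(e1+e2)/2,np.linalg.norm(e1-e2))
print('eye tri',tri(t,(247.8,190.5),s,(289,229.5)),tri(t,(265.2,198),s,(273.6,221.2)))
a=tri(t,(192.6,225),s,(364.2,154.5));b=tri(t,(273.6,252),s,(293.5,127.3));print('lid',a,b,np.linalg.norm(a[0]-b[0]))
y=(L-Rr)/np.linalg.norm(L-Rr); yaw=np.arctan2(-y[0],y[1]); print('yaw',yaw)
x=np.array([np.cos(yaw),np.sin(yaw),0]);yv=np.array([-x[1],x[0],0])
o1=(L+Rr)/2-.09*x; o2=(e1+e2)/2-.12*x; print('origin',o1,o2)
o=(o1+o2)/2;h=o-.09*x
for P in((a[0]+b[0])/2,):
    print('edge mid rel hinge',(P-h)@x,(P-h)@yv,P[2]-.059, 'ang',np.arctan2(P[2]-.059,(P-h)@x))
for n,p,z in(('bottle',(153,236),.1),('tin',(318,259),.045),('jar',(337,199),.045)):
    P=onz(t,*p,z);print(n,P,'jig',(P-o)@x,(P-o)@yv)
E
```

```text
rim front [0.6369 0.1585 0.053 ] [ 0.5834 -0.0001  0.053 ] 0.16741628468667621
eye [0.6477 0.0864 0.079 ] [0.6309 0.0478 0.079 ] [0.6393 0.0671 0.079 ] 0.042155574569805385
eye tri (array([0.647 , 0.0879, 0.0789]), np.float64(0.0031861283320529076)) (array([0.6311, 0.0488, 0.074 ]), np.float64(0.002228016770845449))
lid (array([0.5579, 0.186 , 0.2103]), np.float64(0.0032159970719802516)) (array([0.5065, 0.0308, 0.2098]), np.float64(0.0018806873826833625)) 0.16349210740421968
yaw -0.3252044583281294
origin [0.5249 0.1079 0.053 ] [0.5256 0.1054 0.079 ]
edge mid rel hinge 0.09605385321411705 0.0038823973937941784 0.15108267608992548 ang 1.004489656912279
bottle [0.5452 0.2877 0.1   ] jig -0.03889314554836972 0.17788459585472868
tin [ 0.4969 -0.0711  0.045 ] jig 0.02999184781436328 -0.17753689365586456
jar [ 0.6338 -0.1165  0.045 ] jig 0.17423428933144933 -0.17681631691396654
```

```bash
cat >> h.py <<'E'
yaw=-.325; ox=np.array([.525,.107,0]); X=np.array([np.cos(yaw),np.sin(yaw),0]);Y=np.array([-X[1],X[0],0]);Z=np.array([0,0,1.])
def jig(x,y,z): return ox+X*x+Y*y+Z*z
def lidp(a,x,y,z): return jig(-.09+x*np.cos(a)-z*np.sin(a),y,.059+x*np.sin(a)+z*np.cos(a))
def hook(a,sw,sh,r,h): # r along shank, h above
    l=r*np.cos(sh)-h*np.sin(sh); return lidp(a,.13+l*np.cos(sw),l*np.sin(sw),.016+r*np.sin(sh)+h*np.cos(sh))
E
python3 - <<'E'
from h import *
np.set_printoptions(precision=1,suppress=True)
t=manip.read_camera('top'); s=manip.read_camera('scene')
for sw in(-1.2,-.8,-.4,0,.4,.8,1.2):
    f=[]
    for r,h in((0,0),(40,22),(96,22),(90,-24)):
        p=hook(1.,sw,.5,r/1e3,h/1e3); f+=[(proj(t,p)-[180,180])*3.333,(proj(s,p)-[250,90])*2.759+[400,0]]
    print(sw,*f)
E
```

```text
-1.2 [163.  264.9] [639.7 161.5] [180.4 323.1] [641.5 102.3] [247.4 373.7] [605.5  40.9] [297.9 313. ] [551.8  74.6]
-0.8 [163.  264.9] [639.7 161.5] [173.2 312.8] [644.1  97.3] [226.1 342.2] [612.   23.5] [273.6 273.6] [557.5  54.3]
-0.4 [163.  264.9] [639.7 161.5] [160.7 303.2] [651.   95.6] [186.9 312. ] [632.3  15.8] [227.2 236. ] [580.4  46.1]
0 [163.  264.9] [639.7 161.5] [144.9 296. ] [661.3  97.8] [136.4 288.8] [664.   20.4] [166.6 207.6] [618.6  53. ]
0.4 [163.  264.9] [639.7 161.5] [128.5 292.3] [673.3 103.6] [ 84.1 277.1] [702.1  37.3] [103.4 194.2] [666.   75.2]
0.8 [163.  264.9] [639.7 161.5] [114.2 292.8] [685. 112.] [ 39.8 278.9] [739.3  63.9] [ 49.8 198. ] [713. 109.]
1.2 [163.  264.9] [639.7 161.5] [104.4 297.2] [694.3 121.6] [ 10.9 293.2] [768.   94.7] [ 15.  217.3] [749.8 147.3]
```

```bash
cat >> h.py <<'E'
def rel(P,spin_to=None,s=None):
    "row numbers to reach world P from the present pose"
    s=s or manip.get_state(); M=R.from_rotvec(s['ee_rot']).as_matrix()
    return np.round(M.T@(np.array(P)-s['position'])/.3,3)
def spin():
    M=R.from_rotvec(manip.get_state()['ee_rot']).as_matrix(); y=M.T@Y
    a=np.arctan2(-y[0],y[1]); a=(a+np.pi/2)%np.pi-np.pi/2; return a/np.pi
E
python3 - <<'E'
from h import *
print(spin(),rel(jig(-.06,-.065,.26)),rel(jig(-.06,-.065,.28)),manip.get_state()['q'])
E
```

```text
0.21733730308809163 [ 1.472 -1.762 -0.095] [ 1.472 -1.762 -0.162] [-1.39148262e+00  5.27860121e-01  1.43307436e+00 -7.31577825e-06
  1.18138743e+00 -1.78468672e-01]
```

```bash
r='{"delta_pos":[0.736,-0.881,-0.16],"spin":0.217}'; python3 -m crank '[{"delta_pos":[0.736,-0.881,-0.16],"spin":0.217},{"delta_pos":[0.736,-0.881,-0.16],"spin":0.217},{"delta_pos":[0.736,-0.881,-0.16],"spin":0.217},{"delta_pos":[0.736,-0.881,-0.16],"spin":0.217},{"delta_pos":[0.736,-0.881,-0.16],"spin":0.217},{"delta_pos":[0.736,-0.881,-0.16],"spin":0.217},{"delta_pos":[0.736,-0.881,-0.16],"spin":0.217},{"delta_pos":[0.736,-0.881,-0.16],"spin":0.217},{"delta_pos":[0.736,-0.881,-0.16],"spin":0.217}]' -1; python3 - <<'E'
from h import *
print(spin(),rel(jig(-.06,-.065,.26)),manip.get_state()['q'])
E
```

```text
clock: 1.42
position: [0.3331, -0.2618, 0.2792]
ee_rot: [3.1, -0.509, 0.0]
wrist_force: [0.8, -0.2, -0.1]
grip_width: -0.0002
grasp_force: 0.0
-0.00013265396844358522 [ 0.013 -1.153  0.064] [-9.31088389e-01  1.85574301e-01  1.84549527e+00 -2.52361718e-04
  1.11026223e+00  9.65236824e-01]
```

```bash
python3 -m crank '[{"delta_pos":[0.01,-1.0,0.03],"spin":0},{"delta_pos":[0.01,-1.0,0.03],"spin":0},{"delta_pos":[0.01,-1.0,0.03],"spin":0},{"delta_pos":[0.01,-1.0,0.03],"spin":0},{"delta_pos":[0.01,-1.0,0.03],"spin":0},{"delta_pos":[0.01,-1.0,0.03],"spin":0},{"delta_pos":[0.01,-1.0,0.03],"spin":0}]'; python3 - <<'E'
from h import *
print(rel(jig(-.06,-.065,.26)),rel(jig(-.06,-.065,.22)))
for a in np.arange(1.1,-.01,-.1): print(round(a,1),rel(lidp(a,.145,-.065,.004)-.011*X))
E
```

```text
clock: 2.3
position: [0.4316, 0.022, 0.27]
ee_rot: [3.1, -0.507, -0.001]
wrist_force: [0.0, 0.1, -0.1]
grip_width: -0.0002
grasp_force: 0.0
[ 0.005 -0.151  0.033] [ 0.005 -0.151  0.167]
1.1 [ 0.075 -0.151  0.266]
1.0 [ 0.118 -0.151  0.289]
0.9 [ 0.158 -0.151  0.316]
0.8 [ 0.195 -0.151  0.347]
0.7 [ 0.229 -0.151  0.382]
0.6 [ 0.259 -0.151  0.419]
0.5 [ 0.286 -0.151  0.46 ]
0.4 [ 0.308 -0.151  0.503]
0.3 [ 0.326 -0.151  0.547]
0.2 [ 0.339 -0.151  0.594]
0.1 [ 0.348 -0.151  0.641]
-0.0 [ 0.352 -0.151  0.69 ]
```

```bash
python3 -m crank '[{"delta_pos":[0.0,-0.15,0.03]},{"delta_pos":[0.0,-0.15,0.15]},{"delta_pos":[0.03,-0.15,0.24]},{"delta_pos":[0.118,-0.15,0.289]},{"delta_pos":[0.158,-0.15,0.316]},{"delta_pos":[0.195,-0.15,0.347]},{"delta_pos":[0.229,-0.15,0.382]},{"delta_pos":[0.259,-0.15,0.419]},{"delta_pos":[0.286,-0.15,0.46]},{"delta_pos":[0.286,-0.15,0.46]}]'; python3 - <<'E'
from h import *
snap('scene','s2.png')
for a in np.arange(.4,-.01,-.1): print(round(a,1),rel(lidp(a,.145,-.065,.004)-.011*X))
E
```

```text
0.4 [ 0.308 -0.153  0.503]
0.3 [ 0.326 -0.153  0.548]
0.2 [ 0.339 -0.153  0.594]
0.1 [ 0.348 -0.153  0.642]
0.0 [ 0.351 -0.153  0.69 ]invalid input
```

View pics/s2.png

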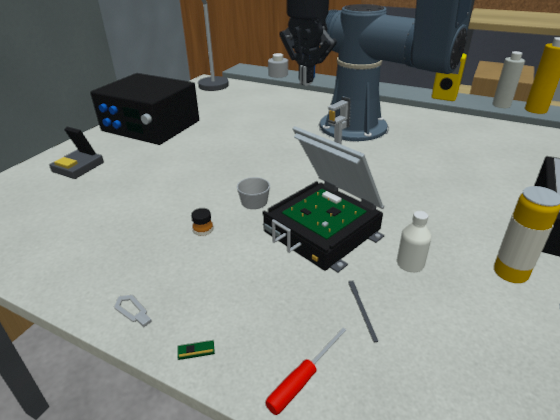

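The call was refused because rows need `spin`, so nothing moved. The view shows the gripper behind the lid at (305,60), and the hook at (338,110). I'll resend with spin.

```bash
python3 -m crank '[{"delta_pos":[0.0,-0.15,0.03],"spin":0},{"delta_pos":[0.0,-0.15,0.15],"spin":0},{"delta_pos":[0.03,-0.15,0.24],"spin":0},{"delta_pos":[0.118,-0.15,0.289],"spin":0},{"delta_pos":[0.158,-0.15,0.316],"spin":0},{"delta_pos":[0.195,-0.15,0.347],"spin":0},{"delta_pos":[0.229,-0.15,0.382],"spin":0},{"delta_pos":[0.259,-0.15,0.419],"spin":0},{"delta_pos":[0.286,-0.15,0.46],"spin":0},{"delta_pos":[0.286,-0.15,0.46],"spin":0}]'; python3 - <<'E'
from h import *
for a in np.arange(.5,-.01,-.1): print(round(a,1),rel(lidp(a,.145,-.065,.004)-.011*X))
E
```

```text
clock: 3.6
position: [0.5271, 0.0386, 0.131]
ee_rot: [-3.1, 0.507, 0.003]
wrist_force: [-0.1, 0.6, 0.1]
grip_width: 0.0003
grasp_force: 0.0
0.5 [ 0.002  0.003 -0.003]
0.4 [0.024 0.003 0.04 ]
0.3 [0.042 0.003 0.084]
0.2 [0.055 0.003 0.131]
0.1 [0.064 0.003 0.178]
0.0 [0.068 0.003 0.227]
```

```bash
python3 -m crank '[{"delta_pos":[0.024,0,0.04],"spin":0},{"delta_pos":[0.042,0,0.084],"spin":0},{"delta_pos":[0.055,0,0.131],"spin":0},{"delta_pos":[0.064,0,0.178],"spin":0},{"delta_pos":[0.068,0,0.21],"spin":0},{"delta_pos":[0.068,0,0.225],"spin":0},{"delta_pos":[0.068,0,0.24],"spin":0},{"delta_pos":[0.068,0,0.24],"spin":0}]'; python3 - <<'E'
from h import *
for n in('top','scene'): snap(n,n+'3.png')
import cv2
a=cv2.imread('pics/top3.png')[180:305,180:300]; b=cv2.imread('pics/scene3.png')[90:280,250:395]
a=cv2.resize(a,(400,417),interpolation=3); b=cv2.resize(b,(400,524),interpolation=3)
o=np.zeros((524,800,3),np.uint8); o[:417,:400]=a;o[:,400:]=b; cv2.imwrite('pics/z3.png',o)
E
```

```text
clock: 4.6
position: [0.5464, 0.0317, 0.0629]
ee_rot: [3.1, -0.506, 0.001]
wrist_force: [-4.1, 0.0, 17.5]
grip_width: -0.0003
grasp_force: 8.7
```

View pics/z3.png

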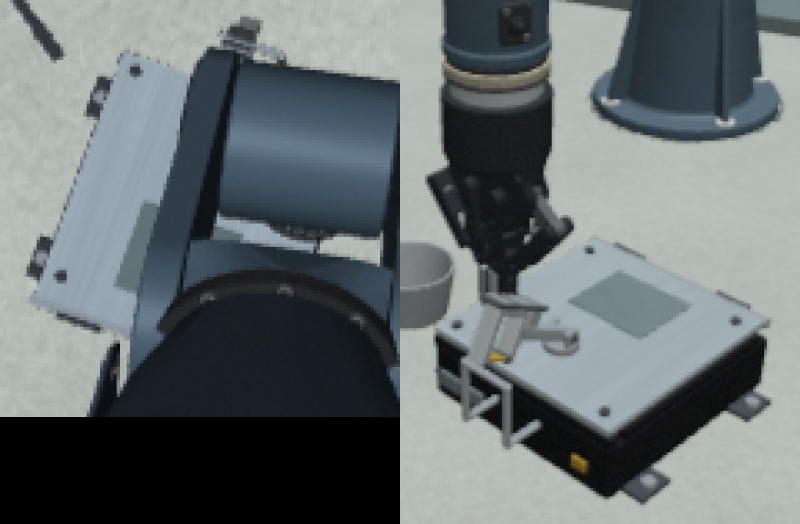

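The lid is shut: TCP z is 0.063 and the force is 17.5 N. The hook is up at crop (500,330), pointing roughly at the eye (485,380). I'll lift off, move aside and measure the swivel.

```bash
python3 -m crank '[{"delta_pos":[0,0,-0.1],"spin":0},{"delta_pos":[0,0,-0.3],"spin":0},{"delta_pos":[0,0,-0.5],"spin":0},{"delta_pos":[0,0.2,-0.6],"spin":0},{"delta_pos":[0,0.5,-0.6],"spin":0},{"delta_pos":[0,0.8,-0.6],"spin":0},{"delta_pos":[0,0.8,-0.6],"spin":0},{"delta_pos":[0,0.8,-0.6],"spin":0}]'; python3 - <<'E'
from h import *
import cv2
t=snap('top','top4.png');s=snap('scene','scene4.png')
np.set_printoptions(precision=1,suppress=True)
a=cv2.imread('pics/top4.png')[180:280,200:300]; b=cv2.imread('pics/scene4.png')[170:270,250:350]
o=np.hstack([cv2.resize(a,(400,400),interpolation=3),cv2.resize(b,(400,400),interpolation=3)]); cv2.imwrite('pics/z4.png',o)
for sw in(-.4,-.2,0,.2,.4):
    f=[]
    for r,h in((0,0),(40,22),(96,22)):
        p=hook(0,sw,.5,r/1e3,h/1e3); f+=[(proj(t,p)-[200,180])*4,(proj(s,p)-[250,170])*4+[400,0]]
    print(sw,*f)
E
```

```text
clock: 5.7
position: [0.469, -0.1996, 0.2405]
ee_rot: [3.098, -0.517, 0.001]
wrist_force: [0.5, 0.3, -0.2]
grip_width: -0.0003
grasp_force: 0.0
-0.4 [176.4 194.9] [639.  151.5] [203.1 154.2] [594.   96.3] [263.9  78.3] [495.5  69.8]
-0.2 [176.4 194.9] [639.  151.5] [195.6 148.9] [599.2 101.3] [241.   61.9] [510.4  85.4]
0 [176.4 194.9] [639.  151.5] [187.2 145.1] [606.2 105.8] [215.3  50.4] [531.4  99.3]
0.2 [176.4 194.9] [639.  151.5] [178.3 143. ] [614.6 109.4] [187.7  44.1] [557.6 110.8]
0.4 [176.4 194.9] [639.  151.5] [169.  142.8] [624.2 112.1] [159.5  43.4] [587.9 119.5]
```

View pics/z4.png

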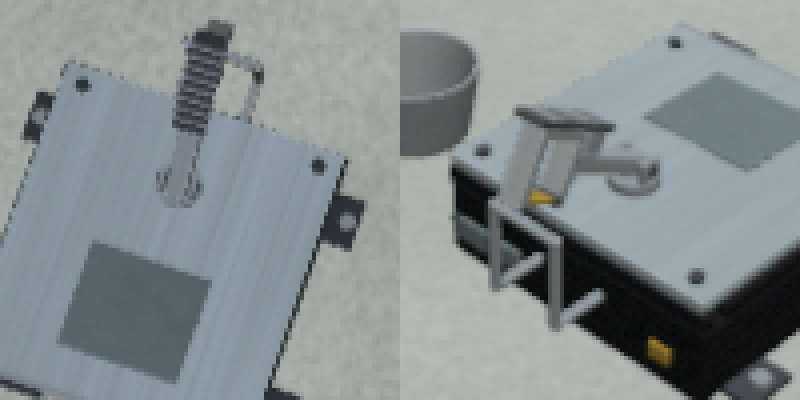

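The top crop shows the pivot at (180,190) and the plate running up to about (209,32), so the swivel is roughly +0.09 and on the edge of tolerance. I'll go over the hook and take a close wrist view.

```bash
python3 - <<'E'
from h import *
print(rel(jig(.06,0,.26)),spin())
E
```

```text
[ 0.052 -1.016 -0.065] -0.0002994363699852484
```

```bash
python3 -m crank '[{"delta_pos":[0.05,-1.0,-0.065],"spin":0},{"delta_pos":[0.05,-1.0,-0.065],"spin":0},{"delta_pos":[0.05,-1.0,-0.065],"spin":0},{"delta_pos":[0.05,-1.0,-0.065],"spin":0},{"delta_pos":[0.05,-1.0,-0.065],"spin":0},{"delta_pos":[0.05,-1.0,-0.065],"spin":0},{"delta_pos":[0.05,-1.0,-0.065],"spin":0},{"delta_pos":[0.05,-1.0,-0.065],"spin":0}]' 1; python3 - <<'E'
from h import *
s=manip.get_state(); c=snap('wrist','w5.png'); 
np.savez('w5.npz',K=c['K'],T=c['T_tool_cam'],p=s['position'],r=s['ee_rot']); print(c['K'],c['T_tool_cam'],s['position'])
E
```

```text
clock: 6.8
position: [0.579, 0.0834, 0.2596]
ee_rot: [3.1, -0.507, -0.002]
wrist_force: [0.1, 0.6, -0.6]
grip_width: 0.0852
grasp_force: 0.0
[[325.1922621    0.         277.89839599]
 [  0.         325.1922621  209.06237367]
 [  0.           0.           1.        ]] [[-1.20727363e-03 -9.66363465e-01 -2.57177363e-01  6.51322129e-02]
 [ 9.99999142e-01 -1.03568473e-03 -8.02655073e-04 -2.75560378e-04]
 [ 5.09301871e-04 -2.57178111e-01  9.66363886e-01 -1.43967294e-01]
 [ 0.00000000e+00  0.00000000e+00  0.00000000e+00  1.00000000e+00]] [0.57897941 0.08337273 0.25957875]
```

View pics/w5.png

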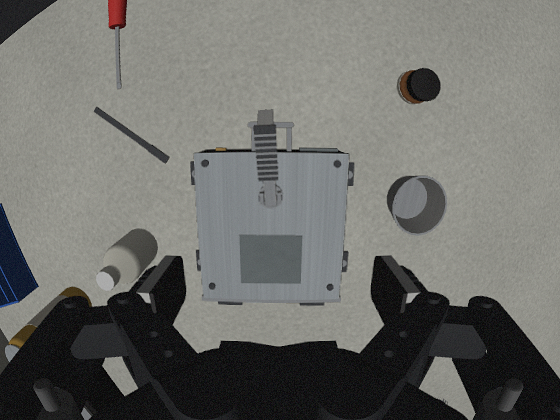

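The wrist view shows the pivot at (270,195), the plate from (267,181) to (263,124), the eye bar from (249,124) to (293,124), and the lid's front corners at (194,153) and (349,152). The hook leans slightly to +y (left).

```bash
cat >> h.py <<'E'
def won(d,u,v,z):
    K=d['K'];x=np.array([u-K[0,2],v-K[1,2]]);r=np.linalg.norm(x);th=r/K[0,0]
    dc=np.r_[x/r*np.sin(th),np.cos(th)];T=d['T'];M=R.from_rotvec(d['r']).as_matrix()
    e=d['p']+M@T[:3,3];w=M@T[:3,:3]@dc;P=e+w*(z-e[2])/w[2]
    return np.round([(P-ox)@X,(P-ox)@Y,z],4)
E
python3 - <<'E'
from h import *
d=np.load('w5.npz')
for n,u,v,z in(('pivot',270,195,.08),('plate near',267,181,.113),('plate far',263,124,.14),('eyeL',249,124,.079),('eyeR',293,124,.079),('FL',194,153,.063),('FR',349,152,.063),('s1',205,163,.063),('s2',339,161,.063),('s3',211,287,.063),('s4',330,288,.063)): print(n,won(d,u,v,z))
E
```

```text
pivot [0.0524 0.0033 0.08  ]
plate near [0.0727 0.0051 0.113 ]
plate far [0.1241 0.0072 0.14  ]
eyeL [0.1244 0.0238 0.079 ]
eyeR [ 0.1242 -0.0197  0.079 ]
FL [0.0951 0.0849 0.063 ]
FR [ 0.0957 -0.0803  0.063 ]
s1 [0.084  0.0731 0.063 ]
s2 [ 0.0858 -0.0697  0.063 ]
s3 [-0.0638  0.0757  0.063 ]
s4 [-0.0647 -0.0669  0.063 ]
```

```bash
cat >> h.py <<'E'
ox=ox+.0033*Y+.003*X; yaw=-.341; X=np.array([np.cos(yaw),np.sin(yaw),0]);Y=np.array([-X[1],X[0],0])
E
python3 - <<'E'
from h import *
print(ox,spin(),rel(jig(.091,0,.105)))
E
```

```text
[0.52889667 0.10916932 0.        ] 0.005008334412547825 [ 0.117 -0.024  0.516]
```

```bash
python3 -m crank '[{"delta_pos":[0.117,-0.024,0],"spin":0.005},{"delta_pos":[0.117,-0.024,0.15],"spin":0.005},{"delta_pos":[0.117,-0.024,0.3],"spin":0.005},{"delta_pos":[0.117,-0.024,0.4],"spin":0.005},{"delta_pos":[0.117,-0.024,0.5],"spin":0.005},{"delta_pos":[0.117,-0.024,0.515],"spin":0.005},{"delta_pos":[0.117,-0.024,0.515],"spin":0.005}]' 0 20; python3 -m crank '[{"delta_pos":[0,0,0],"spin":0},{"delta_pos":[0,0,0],"spin":0},{"delta_pos":[0,0,0],"spin":0},{"delta_pos":[0,0,0],"spin":0},{"delta_pos":[0,0,0],"spin":0},{"delta_pos":[0,0,0],"spin":0}]' -0.54;python3 - <<'E'
from h import *
import cv2
c=snap('scene','s6.png');b=cv2.imread('pics/s6.png')[130:270,230:370]; cv2.imwrite('pics/z6.png',cv2.resize(b,(560,560),interpolation=3))
E
```

```text
clock: 7.72
position: [0.6157, 0.0788, 0.1058]
ee_rot: [-3.096, 0.533, -0.001]
wrist_force: [1.0, 0.0, 0.6]
grip_width: 0.0424
grasp_force: 0.0
clock: 8.48
position: [0.6154, 0.0797, 0.1053]
ee_rot: [-3.096, 0.531, -0.0]
wrist_force: [0.5, 0.6, 1.5]
grip_width: 0.0197
grasp_force: 0.6
```

View pics/z6.png

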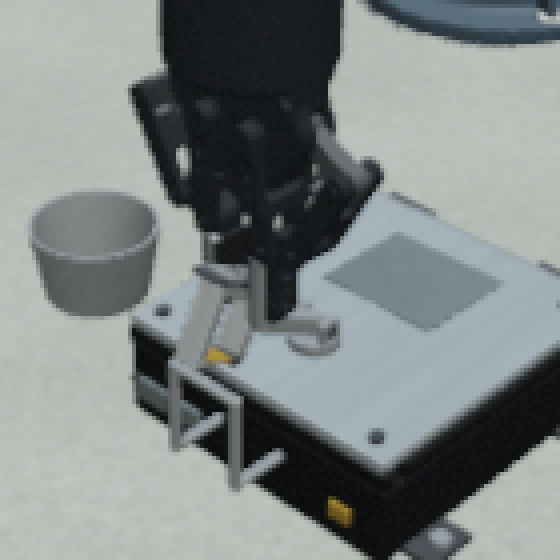

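The fingers straddle the plate (crop 195–300, 270–330) at 19.7 mm width, so the hook is centred. I'll open, lift, shut and check from the wrist.

```bash
python3 -m crank '[{"delta_pos":[0,0,0],"spin":0},{"delta_pos":[0,0,0],"spin":0},{"delta_pos":[0,0,0],"spin":0},{"delta_pos":[0,0,-0.1],"spin":0},{"delta_pos":[-0.05,0,-0.25],"spin":0},{"delta_pos":[-0.1,0,-0.4],"spin":0},{"delta_pos":[-0.1,0,-0.4],"spin":0},{"delta_pos":[-0.1,0,-0.4],"spin":0}]' 0; python3 - <<'E'
from h import *
import cv2
s=manip.get_state(); c=snap('wrist','w7.png'); 
np.savez('w7.npz',K=c['K'],T=c['T_tool_cam'],p=s['position'],r=s['ee_rot'])
b=cv2.imread('pics/w7.png')[20:220,180:370]; cv2.imwrite('pics/z7.png',cv2.resize(b,(570,600),interpolation=3))
print(rel(jig(.098,0,.14)),spin())
E
```

```text
clock: 9.52
position: [0.5867, 0.0895, 0.2249]
ee_rot: [3.096, -0.531, -0.001]
wrist_force: [0.3, 0.3, 0.2]
grip_width: 0.0424
grasp_force: 0.0
[0.125 0.002 0.28 ] 0.0003886884858146828
```

View pics/z7.png

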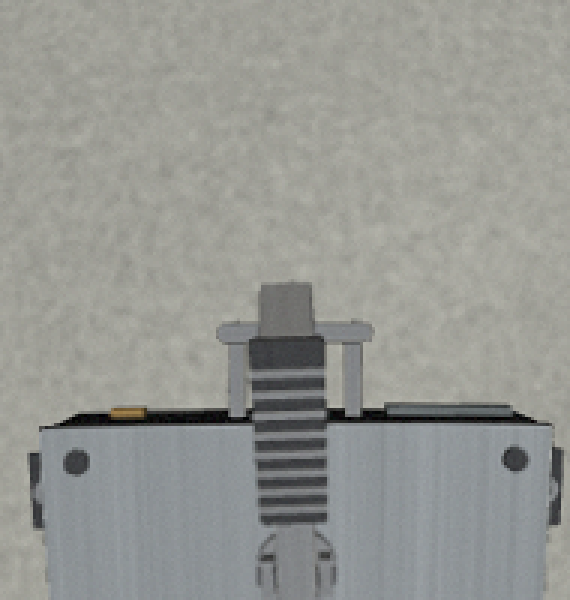

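The hook now sits between the eye's uprights: plate centre about 288–294, eye centre 295 and pivot about 297. That puts the swivel within about 0.04 rad, so I'll press.

```bash
python3 -m crank '[{"delta_pos":[0.125,0,0.1],"spin":0},{"delta_pos":[0.125,0,0.2],"spin":0},{"delta_pos":[0.125,0,0.25],"spin":0},{"delta_pos":[0.125,0,0.25],"spin":0},{"delta_pos":[0.125,0,0.28],"spin":0},{"delta_pos":[0.13,0,0.31],"spin":0},{"delta_pos":[0.135,0,0.34],"spin":0},{"delta_pos":[0.14,0,0.37],"spin":0},{"delta_pos":[0.145,0,0.39],"spin":0},{"delta_pos":[0.15,0,0.41],"spin":0},{"delta_pos":[0.15,0,0.42],"spin":0},{"delta_pos":[0.15,0,0.425],"spin":0},{"delta_pos":[0.15,0,0.425],"spin":0}]' -1
```

```text
clock: 11.2
position: [0.6296, 0.0745, 0.0977]
ee_rot: [3.096, -0.531, 0.0]
wrist_force: [2.7, -1.1, 1.7]
grip_width: -0.0002
grasp_force: 1.3
```

```bash
python3 -m crank '[{"delta_pos":[0,0,0.008],"spin":0},{"delta_pos":[0,0,0.016],"spin":0},{"delta_pos":[0,0,0.022],"spin":0},{"delta_pos":[0,0,0.022],"spin":0},{"delta_pos":[0,0,0.022],"spin":0}]'; python3 -c "
from h import *
print(rel(jig(.1,0,.09)))"
```

```text
clock: 11.82
position: [0.6308, 0.0743, 0.0932]
ee_rot: [-3.096, 0.531, -0.005]
wrist_force: [0.9, -1.0, 11.1]
grip_width: -0.0002
grasp_force: 5.8
[-0.026  0.004  0.011]
```

At the lower stop the force is 11 N. I'll lift away and look.

```bash
python3 -m crank '[{"delta_pos":[0,0,-0.03],"spin":0},{"delta_pos":[0,0,-0.1],"spin":0},{"delta_pos":[0,0,-0.3],"spin":0},{"delta_pos":[-0.1,0.3,-0.5],"spin":0},{"delta_pos":[-0.1,0.6,-0.5],"spin":0},{"delta_pos":[-0.1,0.9,-0.5],"spin":0},{"delta_pos":[-0.1,0.9,-0.5],"spin":0},{"delta_pos":[-0.1,0.9,-0.5],"spin":0}]'; python3 - <<'E'
from h import *
import cv2
t=snap('top','top8.png');s=snap('scene','scene8.png')
a=cv2.imread('pics/top8.png')[180:280,200:300]; b=cv2.imread('pics/scene8.png')[170:270,250:350]
cv2.imwrite('pics/z8.png',np.hstack([cv2.resize(a,(400,400),interpolation=3),cv2.resize(b,(400,400),interpolation=3)]))
E
```

```text
clock: 12.82
position: [0.5085, -0.1713, 0.2404]
ee_rot: [-3.094, 0.534, 0.007]
wrist_force: [0.2, 0.5, 0.4]
grip_width: 0.0001
grasp_force: 0.0
```

View pics/z8.png

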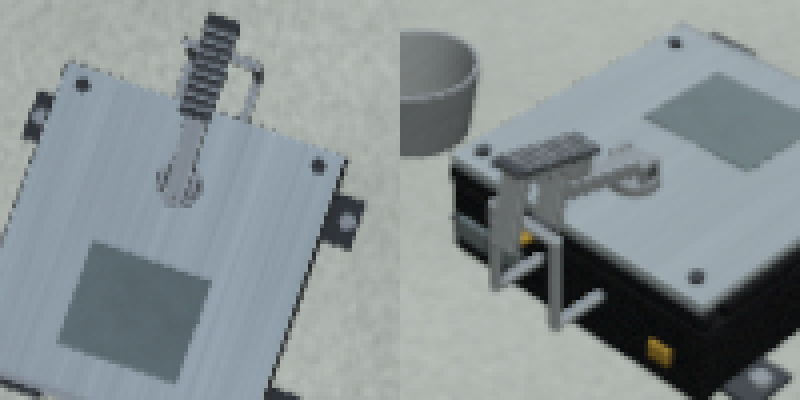

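The hook is held down: the plate's far end in the scene crop moved from about (515,107) to (495,157). The eye bar lies inside the hook with the brass gate beneath at (525,238), and the lid is flat. I'm handing in.

```bash
python3 -c "
from cell import manip
print(manip.finish_job())"
```

```text
the job is handed in; nothing more can be done
None
```

The lid is fully shut and the last camera view shows the snap hook caught on the eye; the arm never went near the bottle, tin or jar. I handed the job in at about 13 s, and no verdict came back.

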